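# Open the dial lock and hold its shackle up

## Robot

A 6-joint arm with a two-finger parallel gripper is mounted at the origin on a cart in front of the work surface, level with it; the furniture and walls round the work are solid. World frame = base frame: x ahead of the robot, y to its left, z up, the work surface at z = 0. Lengths are in m, angles in degrees, forces in N, time in s.
With the tool pointing down it reaches from about 0.4 to 0.825 m from the base axis. Payload 7 kg.
Tool frame: the origin (TCP) lies on the front face of the gripper's body, between the roots of the fingers; the fingertips stand 66 mm ahead of it and the grasp point (between the pads) lies 47 mm ahead of it; z points along the fingers, y is the line along which they close (so a half turn about z gives the same grasp; the last joint's range is limited). The gripper opens to 88 mm and grips with 3 to 60 N. Pads are 19 mm wide; open, the fingers measure 130 mm over their backs; the gripper's body (78 mm by 193 mm) begins 47 mm behind the grasp point.
Start: joints at [84.861, 20.546, 0.682, 0, -70.136, -16.507], TCP at [0.249, 0.627, 0.292] pointing down, gripper open.
Joint ranges: [-176.03, 176.03], [-82.01, 121.73], [-58.28, 71.71], [-173.87, 95.51], [-174.79, -0.11], [-173.66, 173.66]. Speed limits (degrees/s): [136.94, 136.94, 172.46, 180, 180, 180].

## Interface

Orientations are given as [roll, pitch, yaw] about the fixed x, y, z axes, in that order (R = Rz(yaw) Ry(pitch) Rx(roll)).
In Python, from plant import ctrl gives the robot as it stands.
- The arm moves only by the tool send_rows, never from a script. Its argument "deltas" is a list of rows, each a list of 2 entries, a list of its own where there are three numbers: the shift along the tool's x, y, z each as a share of 800 mm, from -1 to 1, then the turn about the tool's z as a share of 90 degrees, from -1 to 1. A call has exactly 5 rows; each row is the pose to reach, as a shift and turn from the pose commanded when the call began, along the tool's axes at that moment; what a row does not reach only later rows make up. A row lasts 1/12 s, in which the tool goes at most 41.7 mm and 7.16 degrees, less where a joint would pass 70% of its speed; a pose out of reach is approached as far as the arm can. A call with a number of a shift or a turn outside -1 to 1 is refused whole. A call with a gripper value outside its range is refused whole. "gripper" is the opening, from 0 (shut) to 1 (fully open), set as the call begins (left out, the last holds). The fingers move at their own pace and stop on an object; the grip force is fixed at half the most. Time passes only in rows, so rows that repeat a pose let the fingers close, or fill a call up. It gives the time, the measured TCP pose, the force, the opening and the grip force at its end, in the units of the state.
- ctrl.get_obs(): the state, without advancing time (a new reading comes with each control period).
- ctrl.snapshot(name): name is "scene" or "side" or "wrist"; returns a dict with "color" (480x640x3 uint8, red, green, blue), "vertical_fov" (degrees; the focal length in pixels is half the picture's height over the tangent of half this angle, whatever the lens; pixels are square), "cx", "cy" (the principal point, pixels), "rvec" (rotation vector, rad) and "tvec" (3), from world to camera coordinates, as OpenCV has them. Camera axes: x right, y down, z forward; pixel columns grow to the right and rows downward; lengths in m; the calibration is good to about 2 mm. A picture is of the moment at which its call begins. There is no depth.
- ctrl.close_job(): hands the job in; it is judged then, once.
Trained networks look in a picture, given as the dict that the camera call returned (one of the last four; its "shot" number tells which), for a name from the list of things; names that differ only in an ending like _2 or _b are one class to them, and where a whole thing is asked for, a point or a joint stands for the part that bears it (a point fixed in the world has none). Each returns a list of dicts, best first, with "conf" (0 to 1); they miss things now and then, are a little off and sometimes report something else, mostly with a low value. They report only what shows in the picture. A call takes as long as a camera call.
- ctrl.boxes_of(picture, thing): "xy" ([column, row] as shares, 0 to 1, of the picture: columns of its width, rows of its height, amid what is visible of it).
- ctrl.cut_out(picture, thing): "pixels" (480x640 bool, what is visible of it) and "xy" ([column, row] as shares, 0 to 1, of the picture: columns of its width, rows of its height, amid what is visible of it).
The state is a dict: "clock": time; "joint_pos": joint angles; "qvel": joint speeds; "tau": joint torques, N m; "tool_pos": TCP position; "orientation": TCP orientation; "force": force on the tool from outside, world axes, zero at the start; "moment": the same for the moment, N m; "opening": finger opening in m; "gripper_force": force on a finger pad.
Only numpy, scipy, OpenCV 4.12 (cv2) and the standard library are available. Lean on these libraries where they do the work, as an engineer would, in place of code of your own. Each camera call takes 0.05 s, during which the arm holds its last target. There are 200 camera calls.

## Task

The planer's lock-out lock on the bench is to be opened. Press its spring pedal down to its stop so that the safety catch is drawn off the shackle, then turn the dial click by click until its pointer rests in the notch at the raised open mark, and pull the U-shaped shackle straight up as far as it goes. Finish while still holding the shackle fully up with the fingers (it springs back if let go), and leave the other things on the bench where they are.

Things in the scene. Friction and masses are not known exactly. Their poses are not given: they have to be found in the camera images.
- station: fixed lock station: plywood board 262x240x12 mm with a grey steel case, top 76 mm above the bench. Origin on the bench under the case. Its x axis points from the pedal to the back, y left, z up. In its frame (mm) the case spans x -55..55, y -105..85; pedal in front (-x) at y 45; shackle on top at (15, 45), dial on top at (0, -50)
- pedal (a joint): spring pedal, a dark steel plate 58 mm wide, hinged along the station's y at (-66, 45, 42) mm of the station, reaching forward to x = -165 mm. 0 = up (slopes 0.21 rad up to the front), 0.42 = down on its stop (0.21 rad down). At the press point about 4 N starts it, 8 N holds it down; let go, it springs up and the catch stays drawn
- pedal_pad (a point): the point to press: on top of the pedal plate, 82 mm in front of its hinge, mid-width; about 62 mm above the bench when up, 28 mm when down. It moves with the pedal
- catch (a joint): travel of the safety catch, a flat aluminium bar 92x20x5 mm lying along x on the case, its top 92 mm above the bench. 0 = its tongue lies over the shackle's foot plate and blocks the shackle; over 0.011 m (towards the pedal) it is clear. Pressing the pedal right down draws it about 0.015 m and it stays there
- catch_tip (a point): tip of the catch's tongue, top face (station (16, 45, 92) mm at start); it moves with the catch
- dial (a joint): dial angle, clockwise from above positive, range -1.6 to 0.6. 0 = pointer at the raised open mark at the back (+x of the station). A sprung roller clicks into a notch every 0.35 rad (0 is one), about 0.1 N m past a crest; let go near a notch it centres itself. Starts two to four clicks anticlockwise of 0. The shackle comes up only within 0.14 rad of 0
- dial_grip (a point): on the dial's axis, at the height to grip: its black bar is 46 mm long, 14 mm wide and 36 mm tall (from 82.5 to 118.5 mm above the bench) on a round skirt 68 mm across whose top is 82.5 mm up; this point is 106 mm up. The point's x axis runs along the bar to its pointer end
- dial_pointer (a point): the pointer line's outer end, at the rim of the skirt, 34 mm from the dial's axis along the bar; it turns with the dial
- open_mark (a point): top of the raised steel block 12x8 mm, 5 mm proud of the case, 45 mm from the dial's axis; the other notches have flat dark lines
- shackle (a joint): lift of the shackle, 0 = down, 0.032 m = fully up on its stop. A spring and its weight pull it down, about 4 N at the bottom and 6 N at the top
- shackle_bar (a point): middle of the shackle's crossbar, centre of the bar: a round steel bar 10 mm thick, straight for 38 mm along the station's y, legs 46 mm apart, its centre 142 mm above the bench when down; 52 mm of free height under the bar between the legs. It moves with the shackle
- sanding_block: bystander: brown cork block 63x112x32 mm, origin at its underside
- pale_board: bystander: pine board 60x200x20 mm, origin at its underside
- star_screw: bystander: star knob with a screw, 28 mm tall, origin at its underside
- long_dowel: bystander: dowel 10x90 mm lying down, origin at its underside
- offcut: bystander: dark wood offcut 38x110x18 mm, origin at its underside

How it is judged:
By the outcome, as a careful person would: the job done as asked, in the order asked, and still so for the second after the job is handed in, while the arm keeps its last pose, push and grip.
It also fails if it takes over 54 s, if anything falls off the work surface, if the arm or the gripper's body presses on something with over 40 N, if the wrist force passes 120 N, or if a joint passes its speed limit or range.

## Working session

There is one attempt and no reset: what is moved stays moved. The work goes in short steps, Python scripts to look and compute and a tool call to move; the robot and the scene stay as the last step left them, time stands still between calls to the robot, and variables do not carry over. Pictures are saved under pics/ and viewed, at most 10 in all, crops included, and the job is handed in when it is done.

Besides the shell and the picture viewer there is one more tool, called after ">>>" as name([rows], argument=value, ...), one row to a line, values as JSON. send_rows: Moves the arm, as the interface text tells. Shift numbers are shares of 800 mm and turn numbers shares of 90 degrees, none past 1 either way. Its arguments: {"type":"object","properties":{"deltas":{"type":"array","items":{"type":"array"}},"gripper":{"type":"number"}},"required":["deltas"]}

```bash
mkdir -p pics; ls
cat > h.py <<'E'
import numpy as np, cv2
from plant import ctrl
from scipy.spatial.transform import Rotation as R
def cam(p):
    f=240/np.tan(np.radians(p["vertical_fov"])/2)
    K=np.array([[f,0,p["cx"]],[0,f,p["cy"]],[0,0,1]])
    M=cv2.Rodrigues(np.array(p["rvec"],float))[0]; return K,M,np.array(p["tvec"],float).ravel()
def ray(p,px):
    K,M,t=cam(p); d=M.T@np.linalg.solve(K,[px[0],px[1],1]); return -M.T@t,d
def onz(p,px,z):
    o,d=ray(p,px); return o+d*(z-o[2])/d[2]
def proj(p,X):
    K,M,t=cam(p); c=K@(M@np.asarray(X,float)+t); return c[:2]/c[2]
def save(p,n): cv2.imwrite(f"pics/{n}.png",np.ascontiguousarray(p["color"][:,:,::-1]))
def find(p,n):
    return [(round(r["conf"],2),(np.array(r["xy"])*[640,480]).round(1)) for r in ctrl.boxes_of(p,n)[:2]]
E
cat > a.py <<'E'
from h import *
np.set_printoptions(precision=4,suppress=True)
Z=dict(pedal_pad=.062,catch_tip=.092,dial_grip=.1185,dial_pointer=.0825,open_mark=.081,shackle_bar=.142)
for c in ["scene","side","wrist"]:
    p=ctrl.snapshot(c); save(p,c+"0"); print(c,ray(p,(320,240)))
    for n,z in Z.items():
        for cf,xy in find(p,n): print(n,cf,xy,onz(p,xy,z))
o=ctrl.get_obs(); print(o)
E
python3 a.py
```

```text
pics
scene (array([ 0.1518, -0.9854,  1.0447]), array([ 0.3036,  0.6706, -0.677 ]))
pedal_pad 0.89 [283.  240.1] [0.511  0.0244 0.062 ]
pedal_pad 0.59 [325.7 253.3] [ 0.5857 -0.0597  0.062 ]
catch_tip 0.75 [312.5 221.5] [0.5898 0.026  0.092 ]
catch_tip 0.6 [282.2 231.4] [0.5096 0.0228 0.092 ]
dial_grip 0.84 [341.9 242.3] [ 0.6092 -0.0954  0.1185]
dial_pointer 0.93 [344.6 242.3] [ 0.6328 -0.0634  0.0825]
open_mark 0.62 [327.3 253.1] [ 0.5809 -0.0786  0.081 ]
open_mark 0.45 [353.8 413.6] [ 0.4487 -0.4781  0.081 ]
shackle_bar 0.54 [333.3 208.5] [ 0.6302 -0.0044  0.142 ]
side (array([0.5682, 0.9568, 0.6869]), array([ 0.0193, -0.88  , -0.4746]))
pedal_pad 0.96 [353.9 290.7] [0.5149 0.0329 0.062 ]
catch_tip 0.54 [321.  283.4] [0.5868 0.0498 0.092 ]
dial_grip 0.57 [302.3 261.5] [0.6286 0.0028 0.1185]
dial_pointer 0.64 [305.2 257. ] [ 0.6265 -0.0786  0.0825]
open_mark 0.97 [312.7 300. ] [0.6034 0.0957 0.081 ]
open_mark 0.16 [255.9 377.9] [0.6921 0.3227 0.081 ]
shackle_bar 0.78 [296.9 275.8] [0.6343 0.0985 0.142 ]
shackle_bar 0.44 [322.5 283.9] [0.5823 0.1278 0.142 ]
wrist (array([0.3271, 0.5965, 0.3844]), array([-0.2793,  0.1187, -0.9529]))
{'clock': 1.05, 'joint_pos': array([ 84.8604,  20.5448,   0.6837,   0.0018, -70.135 , -16.5079]), 'qvel': array([-0.0387, -0.0738,  0.053 , -0.0282,  0.0059, -0.0016]), 'tau': array([ -0.0013, -58.2402,  29.3297,   7.002 ,   0.0124,  -0.    ]), 'tool_pos': array([0.249 , 0.6274, 0.2922]), 'orientation': array([-179.9957,   -0.0005,  -21.6469]), 'force': array([-0.402 ,  0.0855, -0.1401]), 'moment': array([-0.0564,  0.0018,  0.0324]), 'gripper_force': 0.0, 'opening': 0.08773489198809865}
```

View pics/scene0.png

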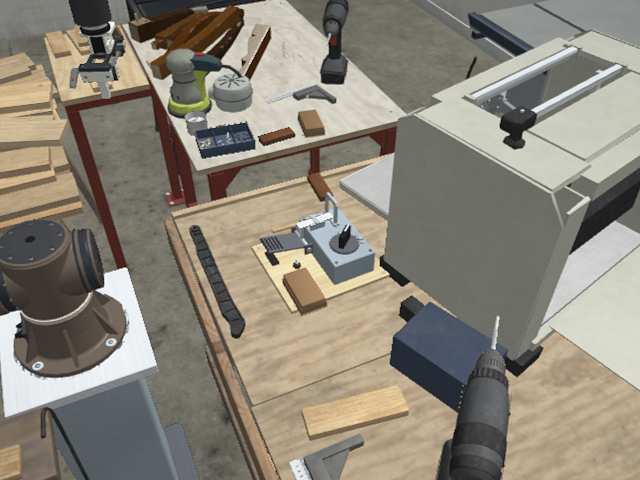

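View pics/side0.png

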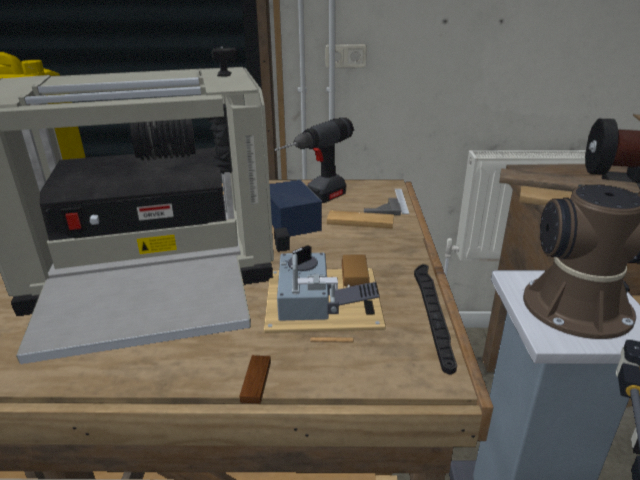

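The scene view shows the station with the dial at about (344,242), the shackle at (331,205) and the pedal at (285,242). The side view has the dial at (303,258), the pedal at (355,293) and the shackle crossbar near (294,256). From these the station origin is near (0.63, -0.015) with yaw about 0. I'll move above it and look from close by.

>>> send_rows([
  [[0.0366, 0.0339, -0.003], -0.048],
  [[0.0732, 0.0678, -0.006], -0.096],
  [[0.1098, 0.1017, -0.009], -0.144],
  [[0.1464, 0.1356, -0.012], -0.192],
  [[0.183, 0.1695, -0.015], -0.24],
])

```text
clock: 1.47
tool_pos: [0.3355, 0.4456, 0.3043]
orientation: [-180.0, -0.0, 0.2]
force: [0.5, 0.1, 0.4]
opening: 0.0876
gripper_force: 0.0
```

>>> send_rows([
  [[0.0224, 0.046, -0.003], 0],
  [[0.0448, 0.092, -0.006], 0],
  [[0.0672, 0.138, -0.009], 0],
  [[0.0896, 0.184, -0.012], 0],
  [[0.112, 0.23, -0.015], 0],
])

```text
clock: 1.88
tool_pos: [0.4249, 0.2614, 0.3167]
orientation: [-180.0, -0.0, -0.0]
force: [0.7, 0.9, -0.3]
opening: 0.0876
gripper_force: 0.0
```

>>> send_rows([
  [[0.0224, 0.046, -0.003], 0],
  [[0.0448, 0.092, -0.006], 0],
  [[0.0672, 0.138, -0.009], 0],
  [[0.0896, 0.184, -0.012], 0],
  [[0.112, 0.23, -0.015], 0],
])

```text
clock: 2.3
tool_pos: [0.5144, 0.0772, 0.3288]
orientation: [-180.0, -0.1, -0.0]
force: [0.9, 1.8, -0.1]
opening: 0.0883
gripper_force: 0.0
```

>>> send_rows([
  [[0.0224, 0.046, -0.003], 0],
  [[0.0448, 0.092, -0.003], 0],
  [[0.0448, 0.092, -0.003], 0],
  [[0.0448, 0.092, -0.003], 0],
  [[0.0448, 0.092, -0.003], 0],
])

```text
clock: 2.72
tool_pos: [0.5496, 0.0052, 0.3304]
orientation: [-180.0, 0.0, -0.1]
force: [-1.4, 0.7, 0.2]
opening: 0.0875
gripper_force: 0.0
```

```bash
cat > b.py <<'E'
from h import *
np.set_printoptions(precision=4,suppress=True)
Z=dict(pedal_pad=.062,catch_tip=.092,dial_grip=.1185,dial_pointer=.0825,open_mark=.081,shackle_bar=.142)
p=ctrl.snapshot("wrist"); save(p,"wrist1")
for n,z in Z.items():
    for cf,xy in find(p,n)[:2]: print(n,cf,xy,onz(p,xy,z))
print(ctrl.get_obs()["tool_pos"],ray(p,(320,240)))
import pickle; pickle.dump(p,open("w1.pkl","wb"))
E
python3 b.py
```

```text
pedal_pad 0.92 [303.3 244.9] [0.5131 0.0269 0.062 ]
catch_tip 0.77 [297.3 162.7] [0.6048 0.0292 0.092 ]
dial_grip 0.83 [391.5 129.8] [ 0.6341 -0.0526  0.1185]
open_mark 0.91 [337.7 148.7] [ 0.6169 -0.0091  0.081 ]
shackle_bar 0.7 [290.2 118.5] [0.6424 0.0303 0.142 ]
[0.5496 0.0065 0.3308] (array([0.6337, 0.0052, 0.4225]), array([-0.3037,  0.0084, -0.9528]))
```

View pics/wrist1.png

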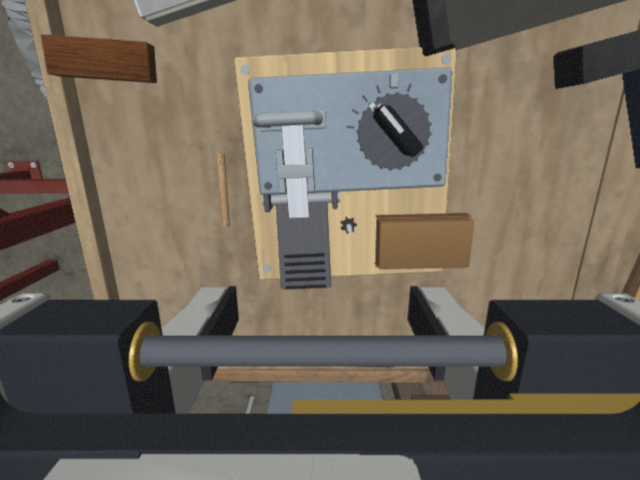

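The wrist view shows the case with its corners near (250,72), (449,66), (259,193) and (447,186). The dial skirt is centred at about (394,131) with its pointer at (371,104), and the open mark is at (394,80). The shackle bar is at (290,119), and the pedal's front edge is centred at (305,287). The star screw sits at (348,226) and the cork block at (424,241).

```bash
cat > c.py <<'E'
from h import *
import pickle
from scipy.optimize import least_squares
np.set_printoptions(precision=4,suppress=True)
p=pickle.load(open("w1.pkl","rb"))
P=[((250,72),(55,85,76)),((449,66),(55,-105,76)),((259,193),(-55,85,76)),((447,186),(-55,-105,76)),((394,131),(0,-50,82.5)),((394,80),(45,-50,81)),((289,118),(15,45,147)),((305,287),(-163,45,61))]
W=np.array([onz(p,a,s[2]/1000)[:2] for a,s in P]); S=np.array([s[:2] for _,s in P])/1000
def T(v,S): c,s=np.cos(v[2]),np.sin(v[2]); return S@np.array([[c,s],[-s,c]])+v[:2]
r=least_squares(lambda v:(T(v,S)-W).ravel(),[.63,0,0],loss="soft_l1",f_scale=.003)
v=r.x; print(v[:2],np.degrees(v[2])); print((T(v,S)-W)*1000)
for n,s in dict(pad=(-146,45),padlow=(-146,45),dial=(0,-50),shackle=(15,45)).items(): print(n,T(v,np.array([s])/1000))
a=onz(p,(371,104),.0825)[:2]-T(v,np.array([[0,-.05]]))[0]; print("pointer ccw deg rel station",np.degrees(np.arctan2(a[1],a[0]))-np.degrees(v[2]),np.linalg.norm(a))
for n,px in dict(planer1=(425,52),planer2=(455,40),star=(348,226),blk=(380,215),planer3=(560,60)).items(): print(n,onz(p,px,.0)[:2])
E
python3 c.py
```

```text
[ 0.6305 -0.0125] 2.3309004023301236
[[-2.5189  2.917 ]
 [ 0.38   -5.5721]
 [-1.2597  0.2303]
 [-0.5233  0.2669]
 [-0.5898 -0.5838]
 [ 0.3663 -1.2565]
 [ 1.0319  2.3422]
 [ 4.3433 -0.0595]]
pad [[0.4828 0.0265]]
padlow [[0.4828 0.0265]]
dial [[ 0.6325 -0.0625]]
shackle [[0.6436 0.0331]]
pointer ccw deg rel station 41.47019887853113 0.03362042995432749
planer1 [ 0.7154 -0.1069]
planer2 [ 0.727  -0.1384]
star [ 0.5177 -0.0268]
blk [ 0.5321 -0.0669]
planer3 [ 0.7074 -0.2566]
```

>>> send_rows([
  [[-0.0174, -0.0053, 0.042], -0.026],
  [[-0.0348, -0.0106, 0.084], -0.026],
  [[-0.0522, -0.016, 0.126], -0.026],
  [[-0.0696, -0.0213, 0.17], -0.026],
  [[-0.0862, -0.0266, 0.2], -0.026],
], gripper=0)

```text
clock: 3.48
tool_pos: [0.4788, 0.027, 0.1682]
orientation: [180.0, 0.1, 2.3]
force: [-0.4, -0.7, 0.1]
opening: 0.0602
gripper_force: 0.0
```

>>> send_rows([
  [[0, 0, 0], 0],
  [[0, 0, 0], 0],
  [[0, 0, 0.01], 0],
  [[0, 0, 0.02], 0],
  [[0, 0, 0.03], 0],
])

```text
clock: 3.9
tool_pos: [0.4818, 0.0272, 0.1468]
orientation: [-179.9, -0.1, 2.3]
force: [0.0, -0.5, 0.1]
opening: 0.0263
gripper_force: 0.0
```

>>> send_rows([
  [[0, 0, 0.005], 0],
  [[0, 0, 0.015], 0],
  [[0, 0, 0.027], 0],
  [[0, 0, 0.039], 0],
  [[0, 0, 0.05], 0],
])

```text
clock: 4.32
tool_pos: [0.481, 0.0268, 0.1058]
orientation: [180.0, -0.0, 2.3]
force: [-1.2, -0.7, 7.3]
opening: 0.0008
gripper_force: 3.7
```

>>> send_rows([
  [[0, 0, 0.005], 0],
  [[0, 0, 0.0085], 0],
  [[0, 0, 0.011], 0],
  [[0, 0, 0.0125], 0],
  [[0, 0, 0.0125], 0],
])

```text
clock: 4.73
tool_pos: [0.4817, 0.027, 0.0965]
orientation: [180.0, -0.1, 2.3]
force: [1.0, -1.9, 7.0]
opening: 0.0002
gripper_force: 3.7
```

>>> send_rows([
  [[0, 0, 0.001], 0],
  [[0, 0, 0.002], 0],
  [[0, 0, 0.003], 0],
  [[0, 0, 0.003], 0],
  [[0, 0, 0.003], 0],
])

```text
clock: 5.15
tool_pos: [0.4819, 0.027, 0.0949]
orientation: [180.0, -0.1, 2.3]
force: [-1.3, -2.2, 14.9]
opening: 0.0007
gripper_force: 7.3
```

>>> send_rows([
  [[0, 0, 0.001], 0],
  [[0, 0, 0.001], 0],
  [[0, 0, 0.001], 0],
  [[0, 0, 0.001], 0],
  [[0, 0, 0.001], 0],
])

```text
clock: 5.57
tool_pos: [0.482, 0.027, 0.0946]
orientation: [180.0, -0.1, 2.4]
force: [-3.3, -2.0, 21.0]
opening: 0.0006
gripper_force: 10.7
```

>>> send_rows([
  [[0, 0, -0.03], 0],
  [[0, 0, -0.07], 0],
  [[0, 0, -0.115], 0],
  [[0, 0, -0.155], 0],
  [[0, 0, -0.165], 0],
], gripper=0)

```text
clock: 5.98
tool_pos: [0.4828, 0.0275, 0.2298]
orientation: [-179.9, -0.4, 2.3]
force: [0.6, -1.0, 0.2]
opening: 0.0004
gripper_force: 0.0
```

```bash
cat > d.py <<'E'
from h import *
import pickle
np.set_printoptions(precision=4,suppress=True)
p=ctrl.snapshot("wrist"); s=ctrl.snapshot("scene"); d=ctrl.snapshot("side")
save(p,"wrist2"); 
for q,n,pts in ((s,"scene",[(383,258),(388,255),(530,350),(410,283),(402,298),(428,313)]),(d,"side",[(272,280),(243,283),(250,262),(288,250)])):
    for a in pts: print(n,a,onz(q,a,0)[:2],onz(q,a,.15)[:2])
w=pickle.load(open("w1.pkl","rb"))
for a in [(425,52),(455,42),(415,0),(640,2),(556,50)]: print("w1",a,onz(w,a,0)[:2],onz(w,a,.15)[:2])
for n in ("catch_tip","catch"): print(n,find(p,n),[onz(p,x[1],.092) for x in find(p,n)])
a=np.hstack([cv2.resize(s["color"][180:330,240:440],(400,300),interpolation=cv2.INTER_CUBIC),cv2.resize(d["color"][180:330,200:400],(400,300),interpolation=cv2.INTER_CUBIC)])
save({"color":a},"z1")
E
python3 d.py
```

```text
scene (383, 258) [ 0.7359 -0.0754] [ 0.652 -0.206]
scene (388, 255) [ 0.7525 -0.0711] [ 0.6662 -0.2023]
scene (530, 350) [ 0.8876 -0.4542] [ 0.782  -0.5305]
scene (410, 283) [ 0.7535 -0.177 ] [ 0.6671 -0.293 ]
scene (402, 298) [ 0.7121 -0.2108] [ 0.6316 -0.322 ]
scene (428, 313) [ 0.743  -0.2748] [ 0.6581 -0.3768]
side (272, 280) [ 0.7127 -0.1053] [0.6812 0.1266]
side (243, 283) [ 0.7834 -0.0913] [0.7364 0.1376]
side (250, 262) [ 0.7802 -0.1929] [0.7339 0.0582]
side (288, 250) [ 0.6838 -0.2581] [0.6586 0.0072]
w1 (425, 52) [ 0.7154 -0.1069] [ 0.6864 -0.0671]
w1 (455, 42) [ 0.725  -0.1386] [ 0.6926 -0.0876]
w1 (415, 0) [ 0.7642 -0.0919] [ 0.7178 -0.0574]
w1 (640, 2) [ 0.7622 -0.3292] [ 0.7166 -0.2105]
w1 (556, 50) [ 0.7172 -0.2501] [ 0.6876 -0.1595]
catch_tip [(0.56, array([326.5, 109. ]))] [array([0.5807, 0.0295, 0.092 ])]
catch [(0.76, array([322.5, 110.7]))] [array([0.5796, 0.032 , 0.092 ])]
```

View pics/z1.png

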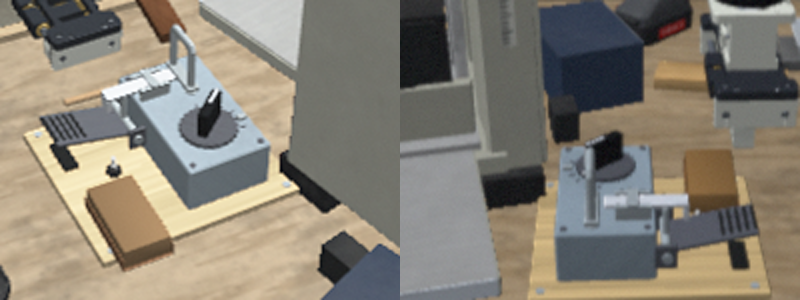

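View pics/wrist2.png

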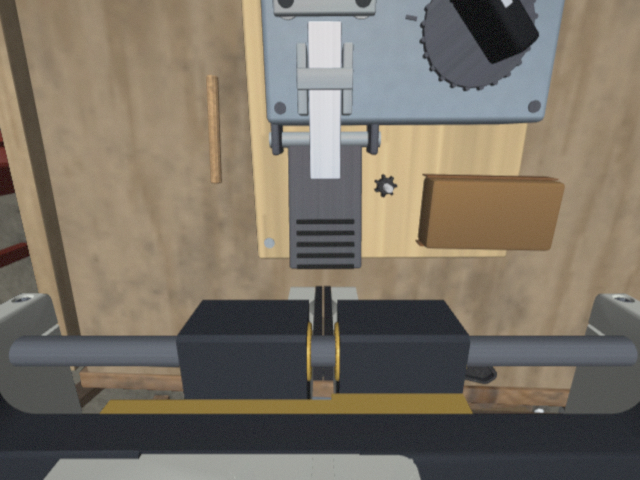

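The catch has drawn: its tongue end is at (325,22), clear of the shackle's foot plate edge at row 15. The planer's panel is close behind and right of the dial (x about 0.72, y < -0.1). So I'll grip the bar at a yaw of about 22°, with the gripper body clear of the panel, and the closing pads will turn the bar through the first click.

>>> send_rows([
  [[0.036, 0.024, -0.005], -0.044],
  [[0.073, 0.048, -0.005], -0.088],
  [[0.11, 0.072, -0.005], -0.132],
  [[0.147, 0.096, -0.005], -0.176],
  [[0.1825, 0.12, -0.005], -0.219],
], gripper=0.5)

```text
clock: 6.75
tool_pos: [0.6317, -0.0643, 0.2275]
orientation: [-180.0, 0.1, 22.2]
force: [0.2, 0.5, 0.3]
opening: 0.0284
gripper_force: 0.0
```

>>> send_rows([
  [[0, 0, 0], 0],
  [[0, 0, 0], 0],
  [[0, 0, 0], 0],
  [[0, 0, 0], 0],
  [[0, 0, 0], 0],
])

```text
clock: 7.17
tool_pos: [0.6298, -0.0626, 0.2294]
orientation: [-180.0, 0.0, 22.0]
force: [-1.2, -0.7, 0.2]
opening: 0.0441
gripper_force: 0.0
```

```bash
cat > e.py <<'E'
from h import *
np.set_printoptions(precision=4,suppress=True)
p=ctrl.snapshot("wrist"); save(p,"wrist3"); s=ctrl.snapshot("scene")
for n,z in (("dial_grip",.1),("dial_pointer",.0825),("catch_tip",.092),("shackle_bar",.142)):
    print(n,[(c,x,onz(p,x,z)) for c,x in find(p,n)])
o=ctrl.get_obs(); print(o["tool_pos"],o["orientation"],o["opening"])
print([proj(p,X) for X in ((.6325,-.0625,.1185),(.6325,-.0625,.0825))])
E
python3 e.py
```

```text
dial_grip [(0.61, array([41.2, 18.1]), array([0.7038, 0.1378, 0.1   ])), (0.57, array([324.6, 245. ]), array([ 0.6396, -0.06  ,  0.1   ]))]
dial_pointer [(0.67, array([323.2, 245.1]), array([ 0.6337, -0.0613,  0.0825]))]
catch_tip [(0.72, array([180.1, 268.6]), array([0.5812, 0.0288, 0.092 ]))]
shackle_bar [(0.96, array([181.4, 190.8]), array([0.6519, 0.0264, 0.142 ]))]
[ 0.6304 -0.0629  0.2298] [179.9939  -0.0387  22.0282] 0.04344280926509862
[array([324.2111, 265.3976]), array([324.0487, 247.1131])]
```

View pics/wrist3.png

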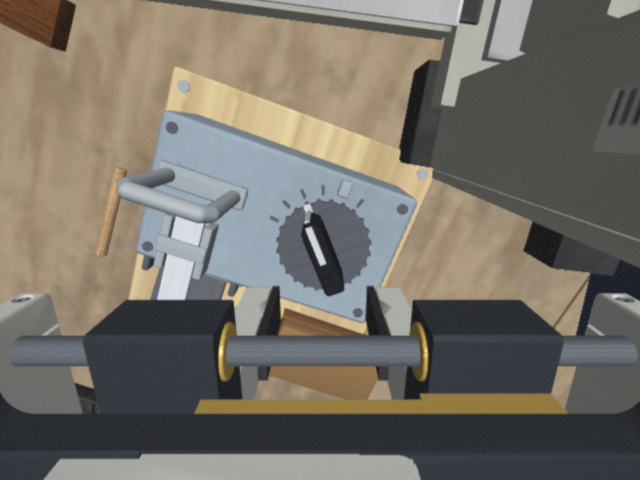

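The dial skirt is centred at (323,246), as predicted, with its pointer at (307,208), about 20° anticlockwise of the tool. The planer panel lies to the right of x=405. I'll descend and grip.

>>> send_rows([
  [[0.0035, 0, 0.02], 0],
  [[0.0035, 0, 0.045], 0],
  [[0.0035, 0, 0.065], 0],
  [[0.0035, 0, 0.082], 0],
  [[0.0035, 0, 0.091], 0],
])

```text
clock: 7.88
tool_pos: [0.6323, -0.0621, 0.1548]
orientation: [-180.0, 0.1, 22.0]
force: [-0.5, 0.8, -0.4]
opening: 0.0438
gripper_force: 0.0
```

>>> send_rows([
  [[0, 0, 0], 0],
  [[0, 0, 0], 0],
  [[0, 0, 0], 0],
  [[0, 0, 0], 0],
  [[0, 0, 0], 0],
], gripper=0.1)

```text
clock: 8.3
tool_pos: [0.6335, -0.0612, 0.1577]
orientation: [-180.0, -0.1, 22.0]
force: [-1.4, 5.3, 2.6]
opening: 0.0202
gripper_force: 25.1
```

>>> send_rows([
  [[0, 0, 0], 0],
  [[0, 0, 0], 0],
  [[0, 0, 0], 0],
  [[0, 0, 0], 0],
  [[0, 0, 0], 0],
], gripper=0.0)

```text
clock: 8.72
tool_pos: [0.6335, -0.0612, 0.1577]
orientation: [-180.0, -0.1, 22.1]
force: [-2.2, 5.3, 2.3]
opening: 0.0203
gripper_force: 25.0
```

Run:
```python
from h import *
p=ctrl.snapshot("wrist"); save({"color":cv2.resize(p["color"][100:350,160:480],(768,600),interpolation=cv2.INTER_CUBIC)},"wrist4")
o=ctrl.get_obs(); print(o["moment"],o["force"])
```

```text
[1.7337934  0.63733702 0.29807336] [-1.48248705  4.03551772  1.39467496]
```

View pics/wrist4.png

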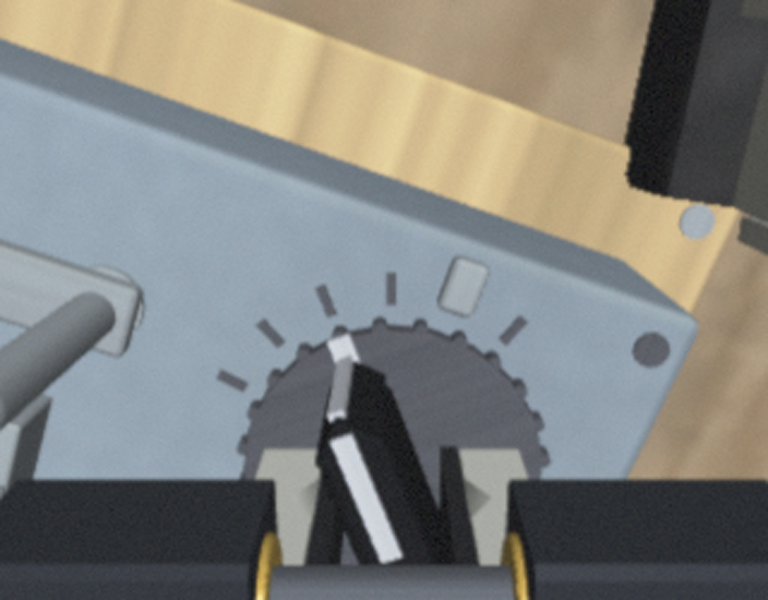

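The pads hold the bar near the second mark, still about 18° off. I'll now turn the tool clockwise.

>>> send_rows([
  [[0, 0, 0], 0.03],
  [[0, 0, 0], 0.06],
  [[0, 0, 0], 0.09],
  [[0, 0, 0], 0.11],
  [[0, 0, 0], 0.11],
])

```text
clock: 9.18
tool_pos: [0.6336, -0.0619, 0.1576]
orientation: [-180.0, -0.1, 12.0]
force: [-0.9, 2.3, 1.7]
opening: 0.0142
gripper_force: 29.8
```

The bar is now aligned in the pads (14.2 mm). I'll turn the rest of the way to the station's yaw.

>>> send_rows([
  [[0, 0, 0], 0.03],
  [[0, 0, 0], 0.06],
  [[0, 0, 0], 0.09],
  [[0, 0, 0], 0.108],
  [[0, 0, 0], 0.108],
])

```text
clock: 9.6
tool_pos: [0.6337, -0.0621, 0.1576]
orientation: [-180.0, -0.1, 2.4]
force: [-0.7, 0.2, 3.0]
opening: 0.0135
gripper_force: 29.8
```

>>> send_rows([
  [[0, 0, 0], 0],
  [[0, 0, 0], 0],
  [[0, 0, 0], 0],
  [[0, 0, 0], 0],
  [[0, 0, 0], 0],
], gripper=0.4)

```text
clock: 10.02
tool_pos: [0.633, -0.0622, 0.1564]
orientation: [180.0, 0.0, 2.4]
force: [-0.5, 0.1, -0.7]
opening: 0.034
gripper_force: 0.0
```

>>> send_rows([
  [[0, 0, -0.02], 0],
  [[0, 0, -0.045], 0],
  [[0, 0, -0.065], 0],
  [[0, 0, -0.085], 0],
  [[0, 0, -0.09], 0],
])

```text
clock: 10.43
tool_pos: [0.6342, -0.0622, 0.2314]
orientation: [180.0, -0.2, 2.4]
force: [0.7, 0.3, 0.5]
opening: 0.0349
gripper_force: 0.0
```

Run:
```python
from h import *
np.set_printoptions(precision=4,suppress=True)
p=ctrl.snapshot("wrist"); save({"color":p["color"][60:360,120:520]},"wrist5")
for n,z in (("dial_pointer",.0825),("open_mark",.081),("shackle_bar",.142),("catch_tip",.092)): print(n,[(c,x,onz(p,x,z)) for c,x in find(p,n)])
import pickle; pickle.dump(p,open("w5.pkl","wb"))
```

```text
dial_pointer [(0.74, array([322.5, 250.4]), array([ 0.634 , -0.062 ,  0.0825])), (0.68, array([276.9, 216.8]), array([ 0.6582, -0.028 ,  0.0825]))]
open_mark [(0.96, array([277.6, 218.1]), array([ 0.6568, -0.0283,  0.081 ]))]
shackle_bar [(0.68, array([176.3, 244.7]), array([0.6544, 0.0205, 0.142 ])), (0.36, array([319.8, 248.6]), array([ 0.6556, -0.0596,  0.142 ]))]
catch_tip [(0.7, array([197.3, 279.8]), array([0.6104, 0.0291, 0.092 ]))]
```

View pics/wrist5.png

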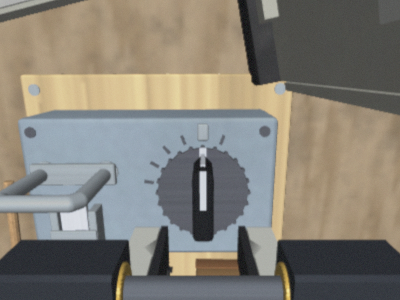

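The pointer rests at the open mark, at crop (203,150) with the mark at (203,131). The shackle crossbar is at crop row 203.

Run:
```python
from h import *
import pickle
np.set_printoptions(precision=4,suppress=True)
p=pickle.load(open("w5.pkl","rb"))
m=ctrl.cut_out(ctrl.snapshot("wrist"),"shackle_bar")
print([(r["conf"],np.array(r["xy"])*[640,480]) for r in m])
print(proj(p,(.643,.032,.142)),onz(p,(150,263),.144),ctrl.get_obs()["joint_pos"])
for r in m[:1]:
    ys,xs=np.nonzero(r["pixels"]); print(xs.min(),xs.max(),ys.min(),ys.max())
    for c in range(xs.min(),xs.max(),12): print(c,ys[xs==c].min(),ys[xs==c].max())
q=ctrl.snapshot("scene"); d=ctrl.snapshot("side"); print(proj(q,(.643,.032,.142)),proj(d,(.643,.032,.142)))
for z in (q,d):
    for r in ctrl.cut_out(z,"shackle_bar")[:1]:
        ys,xs=np.nonzero(r["pixels"]); print(r["conf"],xs.min(),xs.max(),ys.min(),ys.max(),xs[ys<ys.min()+6].mean())
```

```text
[(0.89, array([175.296, 242.976])), (0.63, array([ 17.472, 134.304])), (0.31, array([322.496, 246.816]))]
[157.7163 262.9538] [0.6436 0.0353 0.144 ] [ 11.9448  19.5974  -9.5436  -0.0105 -60.9711  80.4441]
106 234 220 272
106 257 260
118 248 271
130 241 271
142 234 271
154 221 271
166 221 271
178 221 271
190 221 270
202 221 265
214 221 251
226 221 243
[331.6483 198.2522] [294.6044 259.0227]
0.6 324 339 193 226 328.3658536585366
0.49 292 299 256 292 295.0769230769231
```

>>> send_rows([
  [[0.005, -0.04, 0], 0],
  [[0.011, -0.08, 0], 0.03],
  [[0.0162, -0.1173, 0], 0.1],
  [[0.0162, -0.1173, 0], 0.175],
  [[0.0162, -0.1173, 0], 0.25],
], gripper=0.5)

```text
clock: 11.4
tool_pos: [0.6423, 0.0341, 0.2283]
orientation: [180.0, 0.0, -20.3]
force: [-0.5, -0.4, -0.0]
opening: 0.0437
gripper_force: 0.0
```

>>> send_rows([
  [[0, 0, 0], 0.075],
  [[0, 0, 0], 0.15],
  [[0, 0, 0], 0.225],
  [[0, 0, 0], 0.3],
  [[0, 0, 0], 0.375],
])

```text
clock: 11.82
tool_pos: [0.6422, 0.0322, 0.2284]
orientation: [180.0, 0.0, -54.2]
force: [0.3, -0.6, 0.2]
opening: 0.0443
gripper_force: 0.0
```

>>> send_rows([
  [[0, 0, 0], 0.075],
  [[0, 0, 0], 0.15],
  [[0, 0, 0], 0.225],
  [[0, 0, 0], 0.3],
  [[0, 0, 0], 0.375],
])

```text
clock: 12.23
tool_pos: [0.6421, 0.0322, 0.2284]
orientation: [180.0, -0.0, -87.9]
force: [-0.1, 0.0, 0.3]
opening: 0.0439
gripper_force: 0.0
```

>>> send_rows([
  [[0, 0, 0.01], 0],
  [[0, 0, 0.022], 0],
  [[0, 0, 0.034], 0],
  [[0, 0, 0.045], 0],
  [[0, 0, 0.05], 0],
])

```text
clock: 12.65
tool_pos: [0.6413, 0.032, 0.1861]
orientation: [179.8, -0.0, -87.5]
force: [-1.0, 0.2, 0.3]
opening: 0.0439
gripper_force: 0.0
```

>>> send_rows([
  [[0, 0, 0], 0],
  [[0, 0, 0], 0],
  [[0, 0, 0], 0],
  [[0, 0, 0], 0],
  [[0, 0, 0], 0],
], gripper=0)

```text
clock: 13.07
tool_pos: [0.6424, 0.0323, 0.1891]
orientation: [-179.9, 0.0, -87.6]
force: [0.4, -0.7, 0.2]
opening: 0.0161
gripper_force: 0.0
```

>>> send_rows([
  [[0, 0, 0], 0],
  [[0, 0, 0], 0],
  [[0, 0, 0], 0],
  [[0, 0, 0], 0],
  [[0, 0, 0], 0],
])

```text
clock: 13.48
tool_pos: [0.6426, 0.0322, 0.189]
orientation: [-179.9, 0.0, -87.6]
force: [2.1, 0.2, 1.7]
opening: 0.0088
gripper_force: 30.0
```

>>> send_rows([
  [[0, 0, -0.004], 0],
  [[0, 0, -0.01], 0],
  [[0, 0, -0.017], 0],
  [[0, 0, -0.024], 0],
  [[0, 0, -0.03], 0],
])

```text
clock: 13.9
tool_pos: [0.6425, 0.0323, 0.2123]
orientation: [-180.0, 0.0, -87.6]
force: [4.9, 0.3, -5.4]
opening: 0.0087
gripper_force: 30.0
```

>>> send_rows([
  [[0, 0, -0.004], 0],
  [[0, 0, -0.008], 0],
  [[0, 0, -0.01], 0],
  [[0, 0, -0.01], 0],
  [[0, 0, -0.01], 0],
])

```text
clock: 14.32
tool_pos: [0.6425, 0.0323, 0.2202]
orientation: [-180.0, 0.0, -87.6]
force: [5.5, -0.9, -4.2]
opening: 0.0087
gripper_force: 30.0
```

>>> send_rows([
  [[0, 0, -0.001], 0],
  [[0, 0, -0.002], 0],
  [[0, 0, -0.0025], 0],
  [[0, 0, -0.0025], 0],
  [[0, 0, -0.0025], 0],
])

```text
clock: 14.73
tool_pos: [0.6425, 0.0323, 0.2212]
orientation: [180.0, 0.0, -87.6]
force: [8.6, -1.1, -11.1]
opening: 0.0087
gripper_force: 30.0
```

The force has risen against the stop and the rise is 32 mm. One check picture before handing in.

Run:
```python
from h import *
s=ctrl.snapshot("scene"); d=ctrl.snapshot("side")
a=np.hstack([cv2.resize(q["color"][y:y+150,x:x+200],(400,300),interpolation=cv2.INTER_CUBIC) for q,x,y in ((s,240,150),(d,220,180))])
save({"color":a},"z2"); o=ctrl.get_obs(); print(o["tool_pos"],o["force"],o["opening"],o["gripper_force"],proj(s,(.643,.032,.174)))
```

```text
[0.64251144 0.03227138 0.22120526] [  7.4902078   -0.71901677 -10.00974949] 0.009040338826139591 29.99758154153824 [331.83478267 187.63221692]
```

View pics/z2.png

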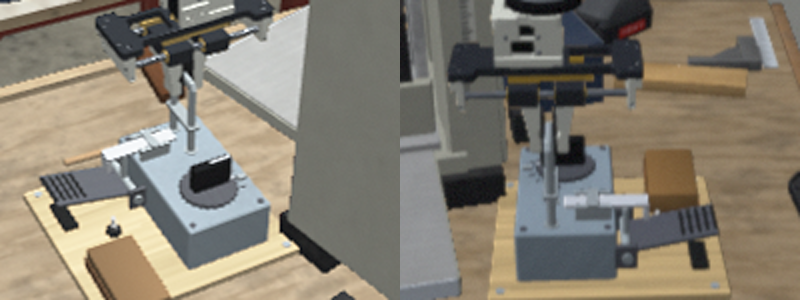

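The shackle is raised in the fingers (left half, around (188,80)). The dial bar points at the open mark at (238,178), the catch is drawn, and the bystanders I can see are where they were. Handing in.

```bash
python3 -c "
from plant import ctrl
print(ctrl.close_job())"
```

```text
the job is handed in; nothing more can be done
None
```

I pressed the pedal to its stop, turned the dial to the open mark, and handed the job in with the fingers holding the shackle up on its stop (about 32 mm lift); `close_job()` returned no verdict.

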